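# Gauge two floating guide bushes and reject the undersized one

## Robot

A 6-joint arm with a two-finger parallel gripper is mounted at the origin on a cart in front of the work surface, level with it; the furniture and walls round the work are solid. World frame = base frame: x ahead of the robot, y to its left, z up, the work surface at z = 0. Lengths are in m, angles in degrees, forces in N, time in s.
With the tool pointing down it reaches from about 0.25 to 0.725 m from the base axis. Payload 9.7 kg.
Tool frame: the origin (TCP) lies midway between the tips of the shut fingers; the grasp point (between the pads) lies 19 mm behind it (bot.hold_point_z is the distance from the TCP to the grasp point, in m); z points along the fingers, y is the line along which they close (so a half turn about z gives the same grasp; the last joint's range is limited). The gripper opens to 85 mm and grips with 20 to 120 N. Pads are 22 mm wide; open, the fingers measure 114 mm over their backs; the gripper's body (76 mm by 85 mm) begins 54 mm behind the grasp point. The pads swing forward as they close: fully open they stand 13 mm farther back than shut.
Start: joints at [64.171, 4.979, 10.078, 95.1, 0, 90], TCP at [0.24, 0.495, 0.205] pointing down, gripper open.
Joint ranges: [-179.16, 179.16], [-48.56, 103.87], [-65.8, 70.77], [-126.05, 130.52], [-82.76, 87.17], [-180, 180]. Speed limits (degrees/s): [127.2, 127.2, 147.25, 180, 180, 180].

## Interface

Orientations are given as [roll, pitch, yaw] about the fixed x, y, z axes, in that order (R = Rz(yaw) Ry(pitch) Rx(roll)).
In Python, from workcell import bot gives the robot as it stands.
- The arm moves only by the tool play_rows, never from a script. Its argument "steps" is a list that holds one entry, the list of rows, each a list of 4 numbers: the shift along the tool's x, y, z in m, then the turn about the tool's z in rad. In form: [[[tx, ty, tz, yaw], ...]]. A call has exactly 5 rows; each row shifts and turns the commanded pose from where the row before left it, along the tool's axes as they then stand; what a row does not reach is not made up. A row lasts 1/12 s, in which the tool goes at most 41.7 mm and 7.16 degrees, less where a joint would pass 70% of its speed; a pose out of reach is approached as far as the arm can. A call is refused whole if a number of a shift passes 0.0417 or a number of a turn 0.125, either way. A call with a gripper value outside its range is refused whole. "gripper" is the finger opening in m, from 0 to 0.0854, set as the call begins (left out, the last holds). The fingers move at their own pace and stop on an object; "squeeze" is the grip in N (left out, the last holds). Time passes only in rows, so rows that do not move let the fingers close, or fill a call up. It gives the time, the measured TCP pose, the force, the opening and the grip force at its end, in the units of the state.
- bot.get_obs(): the state, without advancing time (a new reading comes with each control period).
- bot.camera(name): name is "scene" or "top"; returns a dict with "img" (420x560x3 uint8, blue, green, red), "vfov" (degrees; the focal length in pixels is half the picture's height over the tangent of half this angle, whatever the lens; pixels are square), "cx", "cy" (the principal point, pixels), "D" ([k1, k2, p1, p2, k3] as OpenCV has them; the pictures are not rectified), "xyz" and "attitude" of the camera in the world. Camera axes: x right, y down, z forward; pixel columns grow to the right and rows downward; lengths in m; the calibration is good to about 2 mm. A picture is of the moment at which its call begins. There is no depth.
- bot.job_done(): hands the job in; it is judged then, once.
The state is a dict: "time": time; "q": joint angles; "qd": joint speeds; "joint_efforts": joint torques, N m; "ee_pos": TCP position; "tcp_rot": TCP orientation; "wrist_force": force on the tool from outside, world axes, zero at the start; "torque": the same for the moment, N m; "opening": finger opening in m; "grasp_force": force on a finger pad.
Only numpy, scipy, OpenCV 4.12 (cv2) and the standard library are available. Lean on these libraries where they do the work, as an engineer would, in place of code of your own. Each camera call takes 0.05 s, during which the arm holds its last target. There are 200 camera calls.

## Task

Take the plug gauge from its stand and try it, gently, in the bushes of the two guide blocks to find the one it goes fully into; leave the gauge fully home there, its collar down on the bush. Only then take the other block, the one whose bore is too narrow, and set it upright in the reject tray. Never lean hard on a block with the gauge, keep the good block in its place, and leave the things round about alone.

Things in the scene. Friction and masses are not known exactly. Their poses are not given: they have to be found in the camera images.
- gauge_mid (a point): steel plug gauge, upright in its stand, 92 mm long, 0.18 kg. From below: pin 16 mm wide, 36 long, foot bevelled; collar 26 wide, 6 thick; round handle 20 wide, 50 long. Point: on its axis 46 mm above the foot, 10 above the collar's underside; z up. Height over a block's centre point: fully home 34 mm, stopped by a narrow bore 56 mm, on a bush's face beside the bore 70 mm
- stand: fixed black plastic gauge stand, 60 x 60 mm, 44 mm high, with an upright round hole 18 mm wide and 40 mm deep in its middle. Origin at the centre of its underside, z up
- nest: fixed dark steel plate, 85 x 225 mm, 8 mm thick, with two places for the blocks 140 mm apart, at -70 and +70 mm along its y axis, each inside a frame 6 mm high with 1.5 mm of play round the block. Origin at the centre of its underside; x along the short side, z up
- block_a_mid (a point): aluminium guide block, 54x54 mm, 48 high, 0.3 kg, in the nest's place at -y, sides along the nest's x, y. Point: its centre, 24 mm up. In its round top pocket (36 mm wide, floor 8 mm up) floats a loose bush, 30 mm wide, 40 high, top flush; the bore may lie 3 mm off centre any way. Bore 17 mm at the mouth; in one block (not told which) right through, in the other only 13 mm from 14 mm below the top
- block_b_mid (a point): aluminium guide block, 54x54 mm, 48 high, 0.3 kg, in the nest's place at +y, sides along the nest's x, y. Point: its centre, 24 mm up. In its round top pocket (36 mm wide, floor 8 mm up) floats a loose bush, 30 mm wide, 40 high, top flush; the bore may lie 3 mm off centre any way. Bore 17 mm at the mouth; in one block (not told which) right through, in the other only 13 mm from 14 mm below the top
- block_a: the same block as block_a_mid; origin at the centre of its underside
- block_b: the same block as block_b_mid; origin at the centre of its underside
- reject_tray: fixed shallow grey tray, the reject tray, empty, 150 x 150 mm outside, walls 4 mm thick and 16 mm high, floor 4 mm thick. Origin at the centre of its underside, z up
- flux_bottle: small white dropper bottle, 32 mm across, 81 mm high; a bystander, stands on the table. Its origin is at the centre of its underside
- board: small amber circuit board with parts on it, 34 x 75 mm, 16 mm high; a bystander, stands on the table. Its origin is at the centre of its underside
- solder_reel: solder reel, 54 mm across, 47 mm high; a bystander, stands on the table. Its origin is at the centre of its underside
Mind the look-alikes: they are no part of the job. Leave any orange look-alike of the part that bears gauge_mid alone.

How it is judged:
By the outcome, as a careful person would: the job done as asked, in the order asked, and still so for the second after the job is handed in, with the robot touching nothing.
It also fails if it takes over 70 s, if anything falls off the work surface, if the arm or the gripper's body presses on something with over 40 N, if the wrist force passes 120 N, or if a joint passes its speed limit or range.

## Working session

There is one attempt and no reset: what is moved stays moved. The work goes in short steps, Python scripts to look and compute and a tool call to move; the robot and the scene stay as the last step left them, time stands still between calls to the robot, and variables do not carry over. Pictures are saved under pics/ and viewed, at most 10 in all, crops included, and the job is handed in when it is done.

Besides the shell and the picture viewer there is one more tool, called after ">>>" in YAML: its name, and indented under it one key for each argument. play_rows: Moves the arm, as the interface text tells. Its arguments: {"type":"object","properties":{"steps":{"type":"array","items":{"type":"array","items":{"type":"array","items":{"type":"number"}}}},"gripper":{"type":"number"},"squeeze":{"type":"number"}},"required":["steps"]}

```bash
mkdir -p pics; cat > h.py <<'E'
import numpy as np, cv2
from scipy.spatial.transform import Rotation as R
def K(c):
    f=c["img"].shape[0]/2/np.tan(np.radians(c["vfov"])/2)
    return np.array([[f,0,c["cx"]],[0,f,c["cy"]],[0,0,1.]])
def Rot(c): return R.from_euler("xyz",c["attitude"],degrees=True).as_matrix()
def ray(c,uv,z):
    p=cv2.undistortPoints(np.array([[uv]],float),K(c),np.array(c["D"],float))[0,0]
    d=Rot(c)@np.array([p[0],p[1],1]); o=np.array(c["xyz"]); return o+d*(z-o[2])/d[2]
def proj(c,P):
    M=Rot(c).T; P=np.atleast_2d(np.array(P,float))
    return cv2.projectPoints(P,cv2.Rodrigues(M)[0],-M@np.array(c["xyz"]),K(c),np.array(c["D"],float))[0][:,0]
def save(c,n): cv2.imwrite("pics/%s.png"%n,c["img"])
E
python3 - <<'E'
from h import *; from workcell import bot
import pickle
cs={}
for n in("scene","top"):
    c=bot.camera(n); cs[n]=c; save(c,n+"0"); print(n,{k:v for k,v in c.items() if k!="img"})
pickle.dump(cs,open("c0.pkl","wb")); print(bot.get_obs(),bot.hold_point_z)
E
```

```text
scene {'vfov': 45.682869452965136, 'cx': 280.1269601491909, 'cy': 210.99775027424928, 'D': array([-0.05101745,  0.        ,  0.        ,  0.        ,  0.        ]), 'xyz': array([0.01115327, 0.89038   , 0.72119843]), 'attitude': array([-121.59615976,    1.25164913, -145.19230455])}
top {'vfov': 56.993576656974334, 'cx': 278.4956110280495, 'cy': 206.5571932508805, 'D': array([-0.06400578,  0.        ,  0.        ,  0.        ,  0.        ]), 'xyz': array([0.54724402, 0.0510464 , 0.98959799]), 'attitude': array([-176.86626937,   -0.35271559,  -90.9414034 ])}
{'time': 0.1, 'q': array([ 6.41721638e+01,  5.00964945e+00,  1.00401924e+01,  9.50996534e+01,
       -2.50570666e-03,  9.00020393e+01]), 'qd': array([ 0.00696276, -0.07231955,  0.06256983,  0.06153812, -0.03016235,
        0.0911141 ]), 'joint_efforts': array([-1.43823895e-04, -5.21559584e+01,  4.65654731e+01,  1.60812942e-02,
       -2.37995266e-05, -1.12086536e-05]), 'ee_pos': array([0.23953047, 0.49484765, 0.2048484 ]), 'tcp_rot': array([-1.79930890e+02,  2.50816462e-03,  1.54170128e+02]), 'wrist_force': array([1.13149082, 0.4364194 , 0.1564719 ]), 'torque': array([ 0.01228555, -0.01818858, -0.02616526]), 'grasp_force': 0.0, 'opening': 0.0853968641181627} 0.0187
```

View pics/top0.png

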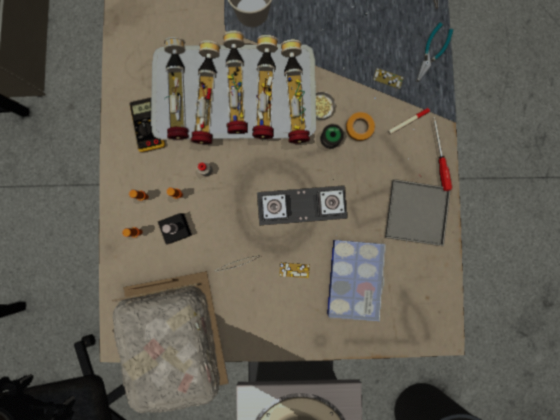

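View pics/scene0.png

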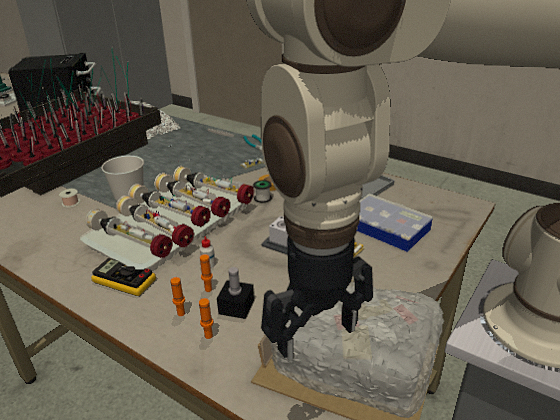

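The top view shows the stand and gauge near (173,228), the nest with its blocks at (275,207) and (332,203), and the tray at (417,212). The orange look-alikes are at (138,194), (175,192) and (133,231), the bottle at (204,169), the board at (295,269) and the reel at (332,135). Next I'll enlarge the top view.

```bash
python3 - <<'E'
from h import *; import pickle
c=pickle.load(open("c0.pkl","rb"))["top"]; im=c["img"]
a=cv2.resize(im[160:250,110:210],None,fx=4,fy=4,interpolation=3)
t=cv2.resize(im[170:250,380:455],None,fx=4,fy=4,interpolation=3)
b=cv2.resize(im[175:232,250:355],None,fx=7,fy=4,interpolation=3)
b=cv2.resize(im[178:230,252:352],None,fx=7,fy=7,interpolation=3)[:, :700]
o=np.zeros((364,700,3),np.uint8); o[:b.shape[0]]=b
cv2.imwrite("pics/nest.png",o)
o=np.zeros((360,720,3),np.uint8); o[:,:400]=a; o[:320,410:710]=t
cv2.imwrite("pics/stand.png",o)
for uv in((173,228),(275,207),(332,203),(417,212),(204,169),(295,269),(165,350)): print(uv,ray(c,uv,0.05).round(3))
E
```

```text
(173, 228) [0.55  0.302 0.05 ]
(275, 207) [0.598 0.053 0.05 ]
(332, 203) [ 0.605 -0.086  0.05 ]
(417, 212) [ 0.58  -0.296  0.05 ]
(204, 169) [0.694 0.225 0.05 ]
(295, 269) [0.447 0.007 0.05 ]
(165, 350) [0.256 0.324 0.05 ]
```

View pics/nest.png

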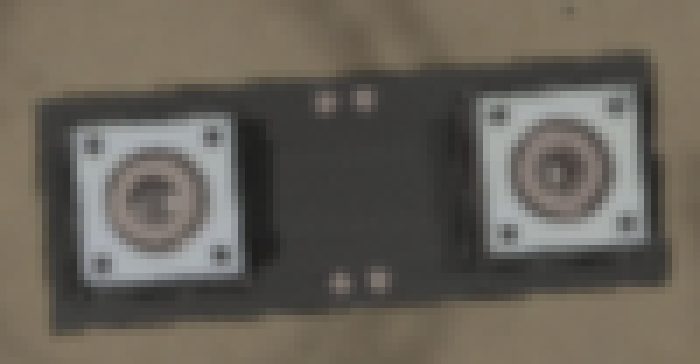

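View pics/stand.png

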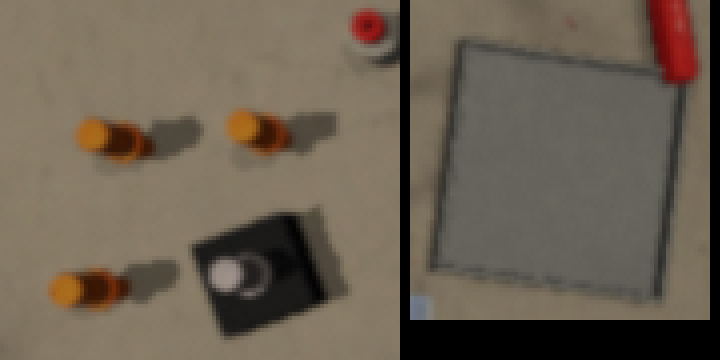

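The enlarged view gives these crop positions. Block b's top centre is (158.5,200) with its bore at (155,200), and block a's is (563,171) with its bore at (560,170). The gauge's handle top is at (224,273), and the tray's corners are at roughly (461,40), (684,72), (658,299) and (431,270).

```bash
python3 - <<'E'
from h import *; import pickle
cs=pickle.load(open("c0.pkl","rb"));c=cs["top"]
def px(x,y,s,ox,oy): return (ox+(x+.5)/s-.5, oy+(y+.5)/s-.5)
n=lambda x,y,z: ray(c,px(x,y,7,252,178),z)[:2]
B=[n(*p,.056) for p in((72,124),(232,114),(245,277),(85,287))]
A=[n(*p,.056) for p in((477,98),(635,85),(650,243),(490,258))]
N=[n(*p,.008) for p in((37,100),(647,52),(665,278),(55,330))]
b,a=np.mean(B,0),np.mean(A,0); d=b-a
print("B",b,"A",a,np.linalg.norm(d),"nest yaw",np.degrees(np.arctan2(-d[0],d[1])),"nest c",np.mean(N,0),(a+b)/2, [np.degrees(np.arctan2(*(-(N[i]-N[j])*[1,1])*[1,-1])) for i,j in((0,1),(3,2))])
print("boreB",n(155,200,.056),"bushB",n(156,201,.056),"boreA",n(560,170,.056),"bushA",n(560,169,.056))
s=lambda x,y,z: ray(c,px(x,y,4,110,160),z)[:2]
S=[s(*p,.044) for p in((190,246),(287,213),(316,300),(226,336))]
print("stand",np.mean(S,0),np.linalg.norm(np.diff(S,axis=0),axis=1)); print("gauge top",s(224,273,.1),"collar",s(250,275,.05))
T=[ray(c,px(x-410,y,4,380,170),.016)[:2] for x,y in((461,40),(684,72),(658,299),(431,270))]
print("tray",np.mean(T,0),np.diff(T,axis=0),np.linalg.norm(np.diff(T,axis=0),axis=1))
print("oranges",s(93,135,.09),s(242,126,.09),s(68,290,.09))
g=s(224,273,.1)
q=cs["scene"];print(proj(q,[[*g,.1],[*np.mean(S,0),.1]]),"bottle",s(368,25,.08))
E
python3 - <<'E'
import pickle,cv2
im=pickle.load(open("c0.pkl","rb"))["scene"]["img"]
cv2.imwrite("pics/sc.png",cv2.resize(im[230:350,150:310],None,fx=5,fy=5,interpolation=3))
E
```

```text
B [0.5993     0.05479122] A [ 0.6072772  -0.08542593] 0.1404438768138027 nest yaw 3.256144597653244 nest c [ 0.60473703 -0.01528966] [ 0.6032886  -0.01531735] [np.float64(3.627898563519837), np.float64(3.9122516577547715)]
boreB [0.59944564 0.0559994 ] bushB [0.59909429 0.05565961] boreA [ 0.60759386 -0.08435687] bushA [ 0.60794079 -0.08436525]
stand [0.55035788 0.30285351] [0.06307758 0.05631012 0.05943043]
gauge top [0.55082919 0.30575058] collar [0.54958538 0.30411048]
tray [ 0.58069628 -0.3080395 ] [[-0.02243848 -0.14474114]
 [-0.14472263  0.02271695]
 [ 0.021368    0.14596752]] [0.14647007 0.14649471 0.14752325]
oranges [0.63292588 0.38635443] [0.63668061 0.29791688] [0.54222567 0.40090577]
[[232.32226223 269.94334049]
 [233.42160971 269.2714498 ]] bottle [0.69657273 0.22547342]
```

View pics/sc.png

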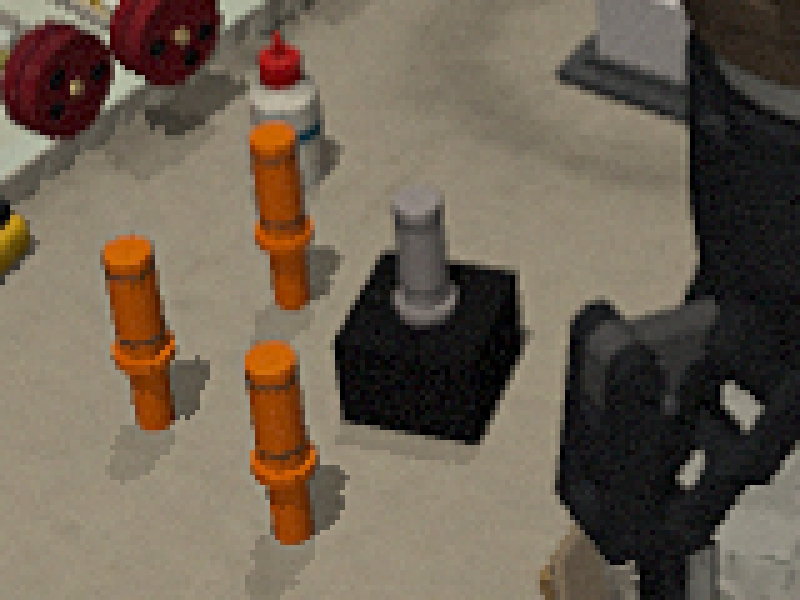

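>>> play_rows:
  steps:
    - [[-0.036,-0.0037,0,0],[-0.036,-0.0037,0,0],[-0.036,-0.0037,0,0],[-0.036,-0.0037,0,0],[-0.036,-0.0037,0,0]]
  gripper: 0.06

```text
time: 0.52
ee_pos: [0.3947, 0.3988, 0.2052]
tcp_rot: [-180.0, -0.0, 154.2]
wrist_force: [-0.5, 0.5, 1.1]
opening: 0.0601
grasp_force: 0.0
```

>>> play_rows:
  steps:
    - [[-0.036,-0.0037,0,0],[-0.036,-0.0037,0,0],[-0.036,-0.0037,0,0],[-0.036,-0.0037,0,0],[-0.036,-0.0037,0,0]]

```text
time: 0.93
ee_pos: [0.5488, 0.3036, 0.2051]
tcp_rot: [-180.0, -0.0, 154.2]
wrist_force: [0.3, 1.4, 0.4]
opening: 0.0596
grasp_force: 0.0
```

>>> play_rows:
  steps:
    - [[0,0,0,0.106],[0,0,0,0.106],[0,0,0,0.106],[0,0,0,0.106],[0,0,0,0.106]]

```text
time: 1.35
ee_pos: [0.5475, 0.3047, 0.2049]
tcp_rot: [-179.9, -0.0, 123.5]
wrist_force: [-0.3, 0.3, 0.1]
opening: 0.0603
grasp_force: 0.0
```

>>> play_rows:
  steps:
    - [[0,0,0,0.106],[0,0,0,0.106],[0,0,0,0.106],[0,0,0,0.106],[0,0,0,0.106]]

```text
time: 1.77
ee_pos: [0.5474, 0.3049, 0.2049]
tcp_rot: [-180.0, 0.0, 93.1]
wrist_force: [-0.5, 0.7, 0.5]
opening: 0.0601
grasp_force: 0.0
```

>>> play_rows:
  steps:
    - [[0,0,0,0],[0,0,0,0],[0,0,0,0],[0,0,0,0],[0,0,0,0]]

```text
time: 2.18
ee_pos: [0.5475, 0.3049, 0.2054]
tcp_rot: [-180.0, 0.0, 93.5]
wrist_force: [-0.6, 0.2, -0.1]
opening: 0.0599
grasp_force: 0.0
```

>>> play_rows:
  steps:
    - [[-0.0002,0.0005,0.024,0],[-0.0002,0.0005,0.026,0],[-0.0002,0.0005,0.026,0],[-0.0002,0.0005,0.024,0],[-0.0002,0.0005,0.02,0]]

```text
time: 2.6
ee_pos: [0.5496, 0.3038, 0.0835]
tcp_rot: [-179.9, 0.0, 93.5]
wrist_force: [0.6, 0.1, -0.4]
opening: 0.06
grasp_force: 0.0
```

>>> play_rows:
  steps:
    - [[0,0,0.012,0],[0,0,0.01,0],[0,0,0,0],[0,0,0,0],[0,0,0,0]]

```text
time: 3.02
ee_pos: [0.5507, 0.3044, 0.065]
tcp_rot: [179.9, -0.0, 93.4]
wrist_force: [-0.0, -0.4, 0.4]
opening: 0.0598
grasp_force: 0.0
```

```bash
python3 - <<'E'
from h import *; from workcell import bot
q=bot.camera("scene");t=bot.camera("top")
a=cv2.resize(q["img"][220:330,180:290],None,fx=5,fy=5,interpolation=3)[:550,:400]
b=cv2.resize(t["img"][190:260,140:210],None,fx=5,fy=5,interpolation=3)
o=np.zeros((550,760,3),np.uint8);o[:,:400]=a;o[:350,405:755]=b;cv2.imwrite("pics/g.png",o)
o=bot.get_obs();print(o["ee_pos"])
E
```

```text
[0.55074227 0.30441698 0.06493615]
```

View pics/g.png

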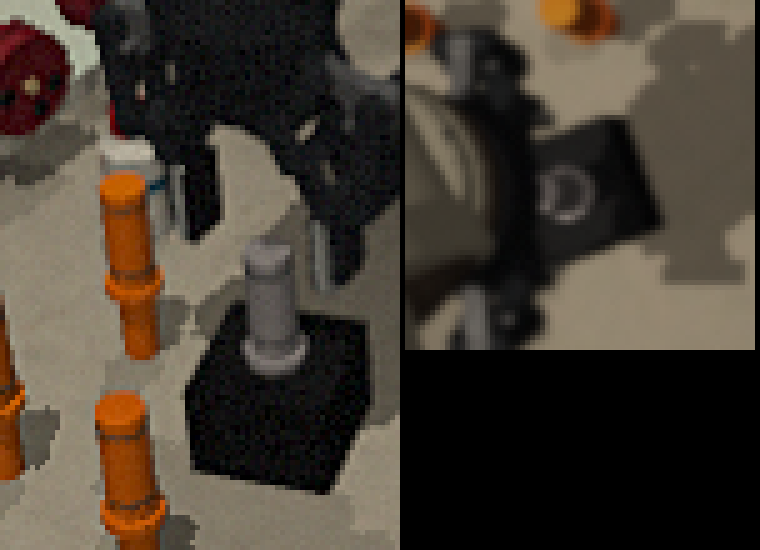

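The handle stands between the pads in the scene crop: gauge top at (270,245), pad tips at about (190,240) and (330,290). I'll check the predicted tip pixels against these.

```bash
python3 - <<'E'
from h import *; import pickle
q=pickle.load(open("c0.pkl","rb"))["scene"]
e=np.array([.5507,.3044]);y=np.array([.998,.061]);x=np.array([-.061,.998])
P=[[*(e+s*.03*y+k*.011*x),z] for z in(.074,.096) for s in(1,-1) for k in(1,-1)]+[[.5507,.3044,.1],[.5507,.3044,.05]]
print(((proj(q,P)-[180,220])*5).round())
E
```

```text
[[193. 290.]
 [226. 261.]
 [314. 338.]
 [345. 307.]
 [189. 248.]
 [221. 219.]
 [310. 295.]
 [342. 264.]
 [264. 248.]
 [273. 344.]]
```

```bash
python3 - <<'E'
from h import *; import pickle
q=pickle.load(open("c0.pkl","rb"))["scene"]
e=np.array([.2395,.4948]);a=np.radians(154.17);x=np.array([np.cos(a),np.sin(a)]);y=np.array([np.sin(a),-np.cos(a)])
for z in(.205,.218,.24): print(z,proj(q,[[*(e+s*.0427*y+k*.011*x),z] for s in(1,-1) for k in(1,-1)]).round().tolist())
cv2.imwrite("pics/sc2.png",cv2.resize(q["img"][230:370,250:390],None,fx=4,fy=4,interpolation=3))
E
```

```text
0.205 [[294.0, 381.0], [285.0, 369.0], [349.0, 355.0], [339.0, 345.0]]
0.218 [[294.0, 374.0], [285.0, 363.0], [349.0, 348.0], [340.0, 338.0]]
0.24 [[294.0, 362.0], [285.0, 351.0], [350.0, 336.0], [340.0, 326.0]]
```

View pics/sc2.png

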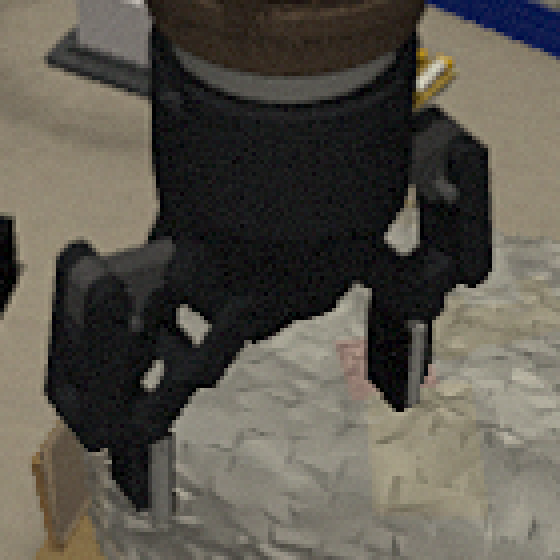

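The pad bottoms show at (291,360) and (354,331), about 36 mm above the reported TCP with the gripper open. I'll close to 30 mm and measure the tips by image difference.

>>> play_rows:
  steps:
    - [[0,0,0,0],[0,0,0,0],[0,0,0,0],[0,0,0,0],[0,0,0,0]]
  gripper: 0.03

```text
time: 3.53
ee_pos: [0.5501, 0.3041, 0.0635]
tcp_rot: [180.0, -0.0, 93.4]
wrist_force: [-0.4, -0.1, 0.0]
opening: 0.0298
grasp_force: 0.0
```

```bash
python3 - <<'E'
from h import *; from workcell import bot; import pickle
c0=pickle.load(open("c0.pkl","rb"))["scene"]; q=bot.camera("scene")
d=np.abs(q["img"].astype(int)-c0["img"]).sum(2)[255:300,200:265]; g=q["img"].max(2)[255:300,200:265]
print("row0=255 col0=200 ('#' changed dark, + changed bright)")
for i,r in enumerate(d): print(255+i,"".join("#" if v>40 and g[i,j]<50 else "+" if v>40 else "." for j,v in enumerate(r)))
e=np.array([.5507,.3044]);y=np.array([.998,.061]);x=np.array([-.061,.998])
for z in(.065,.075,.085,.095): print(z,proj(q,[[*(e+s*.015*y+k*.011*x),z] for s in(1,-1) for k in(1,-1)]).round(1).tolist())
E
```

```text
row0=255 col0=200 ('#' changed dark, + changed bright)
255 .................+############+.+++#####++###############++++++++
256 .................+############+...+######+##############+++++++++
257 ..................++##########+...+#####################+++++++++
258 ...................+#+++######+....####################++++++++++
259 ..................++#++#######+....+##################+++++++++++
260 ...................+#++#######+....+#################++++++++++++
261 ...................+#++#######+....+################+++++++++++++
262 ....................#++#######+.....##############+++++++++++++++
263 ...................+#++#######+.....+############++++++++++++++++
264 ....................#++#######+....+++##########+++++++++++++++++
265 ....................#+++######+...+++++########++++++++++++++++++
266 ....................++++#######+.+++++++#######++++++++++++++++++
267 ....................+#++######++++++++++#######++++++++++++++++++
268 .....................+++#####+++++++++++#######++++++++++++++++++
269 .....................+++####++++++++++++#######++++++++++++++
[... 1688 characters left out ...]
 .........................#...........................#++++++++++.
295 .............................#...........#.............++++++++++
296 ....................#....##..........#...#.#.......#....+++++++++
297 ..................#....##.......#.......................+++++++++
298 .......................................#...............++++++++++
299 ...+...+....................................##..#..#..+++++++++++
0.065 [[224.9, 283.8], [231.3, 277.8], [236.9, 288.6], [243.1, 282.5]]
0.075 [[224.5, 280.0], [230.9, 274.0], [236.6, 284.7], [242.8, 278.7]]
0.085 [[224.1, 276.1], [230.5, 270.2], [236.2, 280.9], [242.5, 274.8]]
0.095 [[223.7, 272.2], [230.2, 266.4], [235.9, 277.0], [242.2, 270.9]]
```

>>> play_rows:
  steps:
    - [[0,0,0.004,0],[0,0,0.004,0],[0,0,0.004,0],[0,0,0.003,0],[0,0,0.003,0]]
  gripper: 0.042

```text
time: 4.0
ee_pos: [0.5499, 0.304, 0.0448]
tcp_rot: [-180.0, 0.0, 93.4]
wrist_force: [0.6, -0.2, 0.7]
opening: 0.042
grasp_force: 0.0
```

>>> play_rows:
  steps:
    - [[0,0,0,0],[0,0,0,0],[0,0,0,0],[0,0,0,0],[0,0,0,0]]
  gripper: 0.0
  squeeze: 40

```text
time: 4.42
ee_pos: [0.55, 0.304, 0.0454]
tcp_rot: [-180.0, 0.0, 93.4]
wrist_force: [-0.7, -0.3, -1.2]
opening: 0.0188
grasp_force: 39.0
```

>>> play_rows:
  steps:
    - [[0,0,0,0],[0,0,0,0],[0,0,0,0],[0,0,0,0],[0,0,0,0]]

```text
time: 4.83
ee_pos: [0.5501, 0.3041, 0.0455]
tcp_rot: [180.0, -0.0, 93.4]
wrist_force: [0.8, 0.1, -2.4]
opening: 0.0187
grasp_force: 39.0
```

```bash
python3 - <<'E'
from h import *; from workcell import bot; import pickle
c0=pickle.load(open("c0.pkl","rb"))["scene"]; q=bot.camera("scene")
d=np.abs(q["img"].astype(int)-c0["img"]).sum(2)[262:300,215:255]; g=q["img"].max(2)[262:300,215:255]
for i,r in enumerate(d): print(262+i,"".join("#" if v>40 and g[i,j]<50 else "+" if v>40 else "." for j,v in enumerate(r)))
print(bot.get_obs()["ee_pos"],bot.get_obs()["wrist_force"])
E
```

```text
262 ....++##########+#######################
263 .....+############+####################+
264 .....+###########++####################+
265 ......+###########+###################++
266 .......##++#######+##################+++
267 .......++.+######++################+++++
268 .......+#++####++++###############++++++
269 .......+#++###+++++##############+++++++
270 ........#++##++++++##############+++++++
271 .......+#++##+.++++++##########+++++++++
272 ........#++###..++++.+.#######++++++++++
273 .......+#++###.....+.++#######++++++++++
274 ........#+++##.....+.++#######++++++++++
275 ........+#++##.....#.++#######++++++++++
276 ........++++##+...++.+.#######++++++++++
277 .........+++##+....+++.#######++++++++++
278 ..........++###.....++.+######++++++++++
279 .........+++###.....+++.######++++++++++
280 ........++++###.....+++.#####+++++++++++
281 .......++++........++++.####++++++++++++
282 ......++++#........++++.####++++++++++++
283 .....+++++..........+++.+#....##++++++++
284 ....+++++#....#+....+...+#.........###++
285 ....+++++.....#.............#.###.#.#.++
286 .....+++#.....#.......+..........#....++
287 .....+++.#............##..#..##....#..++
288 .............#+...........+.#.#####...#+
289 ..........#.##+.........++..#.....#...#+
290 .............#+........+++............++
291 ..............+........+++#.......#...#+
292 .......................................+
293 ................+......................+
294 ................#.....................#+
295 .......................................+
296 .........#..#...............#...........
297 ....#....................#...#......#...
298 ...................#.#..........#.......
299 .........#.....#....#........##........+
[0.55007599 0.3040529  0.04546608] [-0.13853005 -0.24201306 -0.88012768]
```

>>> play_rows:
  steps:
    - [[0,0,-0.01,0],[0,0,-0.02,0],[0,0,-0.025,0],[0,0,-0.025,0],[0,0,-0.02,0]]

```text
time: 5.3
ee_pos: [0.5503, 0.3042, 0.1484]
tcp_rot: [179.9, -0.0, 93.4]
wrist_force: [0.2, 0.4, -1.8]
opening: 0.0186
grasp_force: 39.5
```

>>> play_rows:
  steps:
    - [[-0.015,0.002,0,0],[-0.03,0.004,0,0],[-0.03,0.004,0,0],[-0.03,0.004,0,0],[-0.03,0.004,0,0]]

```text
time: 5.72
ee_pos: [0.576, 0.1685, 0.1454]
tcp_rot: [-180.0, 0.0, 93.5]
wrist_force: [0.4, 0.6, -1.8]
opening: 0.0187
grasp_force: 39.5
```

>>> play_rows:
  steps:
    - [[-0.03,0.004,0,0],[-0.03,0.004,0,0],[-0.03,0.004,0,0],[-0.016,0.002,0,0],[-0.01,0.002,0,0]]

```text
time: 6.13
ee_pos: [0.599, 0.0528, 0.1454]
tcp_rot: [-180.0, 0.0, 93.3]
wrist_force: [-0.0, -0.3, -1.5]
opening: 0.019
grasp_force: 39.5
```

>>> play_rows:
  steps:
    - [[0,0,0.01,0],[0,0,0.01,0],[0,0,0.01,0],[0,0,0.008,0],[0,0,0,0]]

```text
time: 6.55
ee_pos: [0.5977, 0.0565, 0.1046]
tcp_rot: [-179.8, 0.0, 93.5]
wrist_force: [0.5, -0.1, -2.8]
opening: 0.0186
grasp_force: 39.5
```

```bash
python3 - <<'E'
from h import *; from workcell import bot
q=bot.camera("scene");t=bot.camera("top")
a=cv2.resize(q["img"][200:290,255:335],None,fx=5,fy=5,interpolation=3)
b=cv2.resize(t["img"][175:245,245:315],None,fx=5,fy=5,interpolation=3)
o=np.zeros((450,760,3),np.uint8);o[:,:400]=a;o[:350,405:755]=b;cv2.imwrite("pics/i.png",o)
o=bot.get_obs();e=o["ee_pos"];print(e,o["wrist_force"],o["opening"])
f=e[2]+.0085-.046
print(((proj(q,[[*e[:2],f],[*e[:2],f+.039],[*e[:2],f+.092],[.5994,.056,.056]])-[255,200])*5).round())
E
```

```text
[0.59861754 0.05629437 0.10690886] [ 0.2281686   0.14458253 -1.8858668 ] 0.018812396466115173
[[142.  98.]
 [141.  29.]
 [138. -69.]
 [142. 120.]]
```

View pics/i.png

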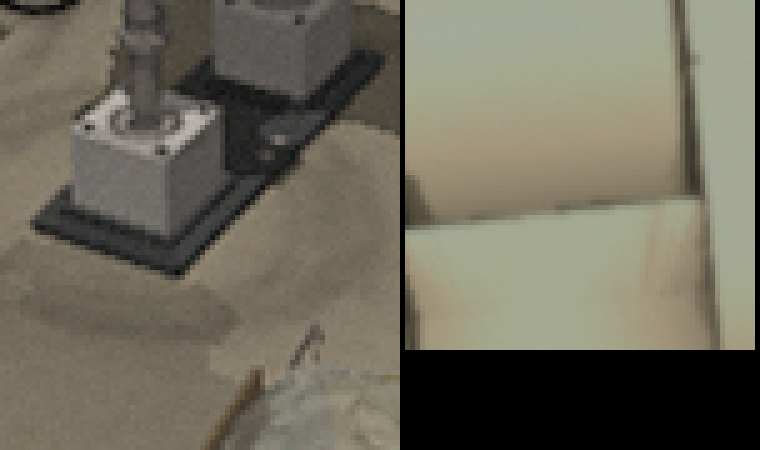

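The foot's near edge is at (145,112) and the bush centre at about (146,121). After allowing for the pin's radius, the foot is above the bore. I'll lower gently.

>>> play_rows:
  steps:
    - [[0,0.001,0.003,0],[0,0,0.003,0],[0,0,0.003,0],[0,0,0.003,0],[0,0,0.002,0]]

```text
time: 7.07
ee_pos: [0.6, 0.0556, 0.0931]
tcp_rot: [-180.0, -0.0, 93.4]
wrist_force: [0.2, 0.7, -2.3]
opening: 0.0191
grasp_force: 39.5
```

>>> play_rows:
  steps:
    - [[0,0,0.001,0],[0,0,0.001,0],[0,0,0.001,0],[0,0,0.001,0],[0,0,0,0]]

```text
time: 7.48
ee_pos: [0.6, 0.0556, 0.0893]
tcp_rot: [-180.0, -0.0, 93.4]
wrist_force: [-0.1, 0.4, -2.9]
opening: 0.0188
grasp_force: 39.5
```

Already 4 mm into the mouth with no force. I'll go on towards the narrow-stop height, TCP about 0.0795.

>>> play_rows:
  steps:
    - [[0,0,0.0015,0],[0,0,0.0015,0],[0,0,0.0015,0],[0,0,0.0015,0],[0,0,0.001,0]]

```text
time: 7.9
ee_pos: [0.6, 0.0556, 0.0822]
tcp_rot: [-180.0, 0.0, 93.4]
wrist_force: [-1.1, 0.4, -2.1]
opening: 0.0192
grasp_force: 39.5
```

>>> play_rows:
  steps:
    - [[0,0,0.001,0],[0,0,0.001,0],[0,0,0.001,0],[0,0,0,0],[0,0,0,0]]

```text
time: 8.32
ee_pos: [0.6, 0.0556, 0.0794]
tcp_rot: [-180.0, 0.0, 93.4]
wrist_force: [-0.4, -0.8, -1.4]
opening: 0.0187
grasp_force: 39.4
```

>>> play_rows:
  steps:
    - [[0,0,0.001,0],[0,0,0.001,0],[0,0,0.001,0],[0,0,0,0],[0,0,0,0]]

```text
time: 8.73
ee_pos: [0.6, 0.0556, 0.0763]
tcp_rot: [-180.0, 0.0, 93.4]
wrist_force: [-1.0, 1.9, -2.4]
opening: 0.0188
grasp_force: 39.4
```

It's past the narrow stop with no force, so block b is probably the good one. I'll carry on to home.

>>> play_rows:
  steps:
    - [[0,0,0.003,0],[0,0,0.003,0],[0,0,0.003,0],[0,0,0.003,0],[0,0,0.002,0]]

```text
time: 9.15
ee_pos: [0.5998, 0.0556, 0.0618]
tcp_rot: [-180.0, 0.0, 93.4]
wrist_force: [-1.2, -1.1, -0.7]
opening: 0.0188
grasp_force: 39.4
```

>>> play_rows:
  steps:
    - [[0,0,0.001,0],[0,0,0.001,0],[0,0,0.001,0],[0,0,0,0],[0,0,0,0]]

```text
time: 9.57
ee_pos: [0.6002, 0.0556, 0.0594]
tcp_rot: [180.0, -0.0, 93.4]
wrist_force: [-0.2, -0.5, -2.5]
opening: 0.0186
grasp_force: 39.4
```

>>> play_rows:
  steps:
    - [[0,0,0.0005,0],[0,0,0.0005,0],[0,0,0.0005,0],[0,0,0,0],[0,0,0,0]]

```text
time: 9.98
ee_pos: [0.6002, 0.0556, 0.058]
tcp_rot: [180.0, 0.0, 93.4]
wrist_force: [-0.4, 0.4, -2.0]
opening: 0.0187
grasp_force: 39.4
```

>>> play_rows:
  steps:
    - [[0,0,0.0003,0],[0,0,0.0003,0],[0,0,0.0003,0],[0,0,0,0],[0,0,0,0]]

```text
time: 10.4
ee_pos: [0.6001, 0.0556, 0.0572]
tcp_rot: [180.0, -0.0, 93.4]
wrist_force: [0.1, -0.0, -0.8]
opening: 0.0186
grasp_force: 39.5
```

>>> play_rows:
  steps:
    - [[0,0,0.0003,0],[0,0,0.0003,0],[0,0,0,0],[0,0,0,0],[0,0,0,0]]

```text
time: 10.82
ee_pos: [0.6003, 0.0556, 0.0571]
tcp_rot: [180.0, -0.0, 93.4]
wrist_force: [-2.6, -1.0, 5.0]
opening: 0.0192
grasp_force: 40.0
```

>>> play_rows:
  steps:
    - [[0,0,0,0],[0,0,0,0],[0,0,0,0],[0,0,0,0],[0,0,0,0]]
  gripper: 0.045

```text
time: 11.23
ee_pos: [0.6, 0.0556, 0.0563]
tcp_rot: [-180.0, 0.0, 93.4]
wrist_force: [0.2, 0.6, 0.1]
opening: 0.0448
grasp_force: 0.0
```

>>> play_rows:
  steps:
    - [[0,0,-0.01,0],[0,0,-0.02,0],[0,0,-0.02,0],[0,0,-0.025,0],[0,0,-0.025,0]]

```text
time: 11.65
ee_pos: [0.5998, 0.0556, 0.1581]
tcp_rot: [-180.0, -0.0, 93.4]
wrist_force: [-0.2, -0.3, -0.9]
opening: 0.0451
grasp_force: 0.0
```

>>> play_rows:
  steps:
    - [[-0.02,0,0,0],[-0.03,0,0,0],[-0.03,0,0,0],[-0.03,0,0,0],[-0.03,0,0,0]]
  gripper: 0.085

```text
time: 12.07
ee_pos: [0.6085, -0.0854, 0.1575]
tcp_rot: [180.0, 0.0, 93.5]
wrist_force: [-0.6, 0.1, 0.2]
opening: 0.0849
grasp_force: 0.0
```

```bash
python3 - <<'E'
from h import *; from workcell import bot
q=bot.camera("scene");t=bot.camera("top")
a=cv2.resize(q["img"][190:280,255:335],None,fx=5,fy=5,interpolation=3)
b=cv2.resize(t["img"][175:245,245:315],None,fx=5,fy=5,interpolation=3)
o=np.zeros((450,760,3),np.uint8);o[:,:400]=a;o[:350,405:755]=b;cv2.imwrite("pics/j.png",o)
o=bot.get_obs();print(o["ee_pos"])
print(((proj(q,[[.5994,.056,z] for z in(.056,.062,.112,.134)])-[255,190])*5).round())
E
```

```text
[ 0.60848015 -0.08791902  0.157078  ]
[[142. 170.]
 [141. 160.]
 [139.  71.]
 [139.  32.]]
```

View pics/j.png

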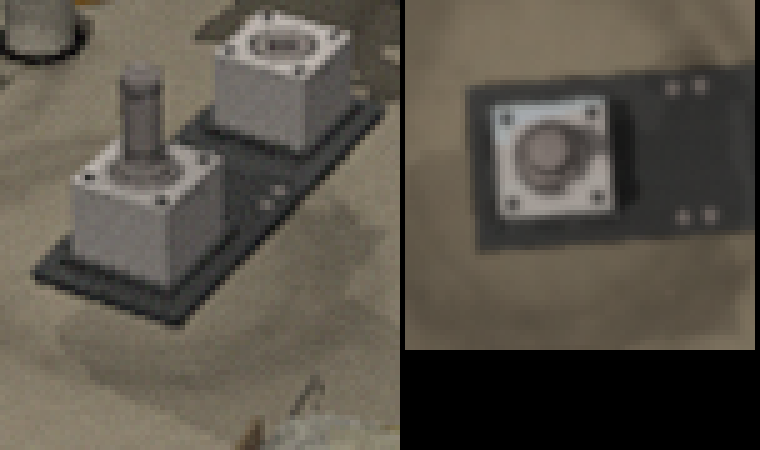

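The gauge is fully home in block b: collar at about (145,170), handle top at (140,72), against (139,71) predicted. Block a stands empty behind it. Now I'll grip block a.

>>> play_rows:
  steps:
    - [[0.002,0,0.015,0],[0,0,0.02,0],[0,0,0.02,0],[0,0,0.02,0],[0,0,0.015,0]]

```text
time: 12.58
ee_pos: [0.608, -0.0816, 0.0654]
tcp_rot: [-180.0, -0.0, 93.5]
wrist_force: [-0.3, -0.1, -0.2]
opening: 0.0852
grasp_force: 0.0
```

>>> play_rows:
  steps:
    - [[0,0,0.01,0],[0,0,0.008,0],[0,0,0.006,0],[0,0,0.006,0],[0,0,0,0]]

```text
time: 13.0
ee_pos: [0.6082, -0.082, 0.0359]
tcp_rot: [-180.0, -0.0, 93.4]
wrist_force: [-1.0, 0.5, -0.1]
opening: 0.085
grasp_force: 0.0
```

>>> play_rows:
  steps:
    - [[-0.0033,0,0.006,0],[0,0,0.006,0],[0,0,0.005,0],[0,0,0.005,0],[0,0,0.004,0]]

```text
time: 13.42
ee_pos: [0.6084, -0.0855, 0.0098]
tcp_rot: [-180.0, -0.0, 93.4]
wrist_force: [-0.4, 0.8, 0.3]
opening: 0.0851
grasp_force: 0.0
```

>>> play_rows:
  steps:
    - [[0,0,0,0],[0,0,0,0],[0,0,0,0],[0,0,0,0],[0,0,0,0]]
  gripper: 0.0
  squeeze: 60

```text
time: 13.83
ee_pos: [0.6088, -0.0855, 0.0111]
tcp_rot: [180.0, 0.0, 93.4]
wrist_force: [-0.9, -0.2, 3.5]
opening: 0.0526
grasp_force: 65.6
```

>>> play_rows:
  steps:
    - [[0,0,0,0],[0,0,0,0],[0,0,0,0],[0,0,0,0],[0,0,0,0]]

```text
time: 14.25
ee_pos: [0.6088, -0.0855, 0.011]
tcp_rot: [180.0, 0.0, 93.4]
wrist_force: [-0.4, 0.9, 5.3]
opening: 0.0528
grasp_force: 65.9
```

>>> play_rows:
  steps:
    - [[0,0,-0.004,0],[0,0,-0.008,0],[0,0,-0.012,0],[0,0,-0.018,0],[0,0,-0.02,0]]

```text
time: 14.67
ee_pos: [0.608, -0.0854, 0.073]
tcp_rot: [-179.9, -0.0, 93.4]
wrist_force: [0.8, -0.0, -3.5]
opening: 0.0523
grasp_force: 64.8
```

>>> play_rows:
  steps:
    - [[0,0,-0.015,0],[0,0,-0.01,0],[0,0,-0.005,0],[0,0,0,0],[0,0,0,0]]

```text
time: 15.08
ee_pos: [0.6084, -0.0854, 0.102]
tcp_rot: [-180.0, -0.0, 93.4]
wrist_force: [-0.5, -0.3, -4.2]
opening: 0.0525
grasp_force: 64.9
```

>>> play_rows:
  steps:
    - [[-0.014,-0.0026,0,0],[-0.025,-0.0047,0,0],[-0.028,-0.0052,0,0],[-0.028,-0.0052,0,0],[-0.028,-0.0052,0,0]]

```text
time: 15.5
ee_pos: [0.5921, -0.211, 0.1012]
tcp_rot: [-179.9, -0.0, 93.5]
wrist_force: [-0.2, 0.1, -3.8]
opening: 0.0527
grasp_force: 64.8
```

>>> play_rows:
  steps:
    - [[-0.028,-0.0052,0,0],[-0.028,-0.0052,0,0],[-0.025,-0.0047,0,0],[-0.016,-0.0032,0,0],[0,0,0,0]]

```text
time: 15.92
ee_pos: [0.5792, -0.3108, 0.101]
tcp_rot: [-179.9, -0.0, 93.2]
wrist_force: [-0.3, 0.4, -4.1]
opening: 0.0528
grasp_force: 64.8
```

>>> play_rows:
  steps:
    - [[0,0,0,0.05],[0,0,0,0.07],[0,0,0,0.06],[0,0,0,0.033],[0,0,0,0]]

```text
time: 16.33
ee_pos: [0.5805, -0.3068, 0.1018]
tcp_rot: [-179.9, -0.0, 81.2]
wrist_force: [0.6, -0.8, -4.6]
opening: 0.0527
grasp_force: 64.8
```

```bash
python3 - <<'E'
from workcell import bot
o=bot.get_obs();print(o["ee_pos"],o["tcp_rot"],o["wrist_force"],o["q"][5])
E
```

```text
[ 0.58047374 -0.30681318  0.10182492] [-1.79940771e+02 -3.46424649e-02  8.11798726e+01] [ 0.61324473 -0.79776221 -4.60840663] 70.95476671962781
```

>>> play_rows:
  steps:
    - [[0,0,0.012,0],[0,0,0.02,0],[0,0,0.02,0],[0,0,0.018,0],[0,0,0.01,0]]

```text
time: 16.75
ee_pos: [0.5793, -0.3065, 0.0187]
tcp_rot: [-179.8, -0.1, 81.3]
wrist_force: [-0.5, 0.0, -4.9]
opening: 0.0528
grasp_force: 64.7
```

>>> play_rows:
  steps:
    - [[0,0,0.005,0],[0,0,0.003,0],[0,0,0.002,0],[0,0,0.001,0],[0,0,0,0]]

```text
time: 17.17
ee_pos: [0.581, -0.3078, 0.0123]
tcp_rot: [179.9, 0.0, 81.2]
wrist_force: [-0.4, -1.1, -4.2]
opening: 0.0524
grasp_force: 64.7
```

>>> play_rows:
  steps:
    - [[0,0,0.001,0],[0,0,0.0005,0],[0,0,0.0005,0],[0,0,0,0],[0,0,0,0]]

```text
time: 17.58
ee_pos: [0.5806, -0.3075, 0.0095]
tcp_rot: [180.0, 0.0, 81.2]
wrist_force: [0.2, -0.1, -3.9]
opening: 0.053
grasp_force: 64.7
```

>>> play_rows:
  steps:
    - [[0,0,0.0008,0],[0,0,0.0007,0],[0,0,0.0005,0],[0,0,0,0],[0,0,0,0]]

```text
time: 18.0
ee_pos: [0.5806, -0.3075, 0.0074]
tcp_rot: [-180.0, 0.0, 81.2]
wrist_force: [-0.5, -0.4, -3.7]
opening: 0.0525
grasp_force: 64.7
```

>>> play_rows:
  steps:
    - [[0,0,0.0003,0],[0,0,0.0003,0],[0,0,0,0],[0,0,0,0],[0,0,0,0]]

```text
time: 18.42
ee_pos: [0.5807, -0.3076, 0.0071]
tcp_rot: [180.0, 0.0, 81.2]
wrist_force: [-1.0, 0.5, -1.4]
opening: 0.0524
grasp_force: 65.1
```

Contact has begun, so I'll settle it, release and withdraw.

>>> play_rows:
  steps:
    - [[0,0,0.0003,0],[0,0,0,0],[0,0,0,0],[0,0,0,0],[0,0,0,0]]

```text
time: 18.83
ee_pos: [0.5807, -0.3075, 0.0071]
tcp_rot: [180.0, 0.0, 81.2]
wrist_force: [-3.0, 2.0, 5.5]
opening: 0.0528
grasp_force: 65.7
```

>>> play_rows:
  steps:
    - [[0,0,0,0],[0,0,0,0],[0,0,0,0],[0,0,0,0],[0,0,0,0]]
  gripper: 0.083

```text
time: 19.25
ee_pos: [0.5807, -0.3075, 0.0064]
tcp_rot: [-180.0, -0.0, 81.2]
wrist_force: [-0.3, 0.2, -0.1]
opening: 0.0829
grasp_force: 0.0
```

>>> play_rows:
  steps:
    - [[0,0,-0.008,0],[0,0,-0.02,0],[0,0,-0.03,0],[0,0,-0.035,0],[0,0,-0.035,0]]

```text
time: 19.67
ee_pos: [0.5802, -0.3073, 0.1363]
tcp_rot: [-180.0, -0.0, 81.2]
wrist_force: [0.1, -1.0, 0.6]
opening: 0.0828
grasp_force: 0.0
```

>>> play_rows:
  steps:
    - [[0,0,-0.03,0],[0,0,-0.02,0],[0,0,0,0],[0,0,0,0],[0,0,0,0]]

```text
time: 20.08
ee_pos: [0.5805, -0.3075, 0.1841]
tcp_rot: [-180.0, -0.0, 81.2]
wrist_force: [0.5, 0.1, -1.3]
opening: 0.0832
grasp_force: 0.0
```

```bash
python3 - <<'E'
from h import *; from workcell import bot; import pickle
cs=pickle.load(open("c0.pkl","rb"))
q=bot.camera("scene");t=bot.camera("top");save(q,"end_s");save(t,"end_t")
print(bot.get_obs()["ee_pos"])
# tray block top face, seen in either camera: bright pixels
for n,c in(("scene",q),("top",t)):
    P=proj(c,[[.581,-.308,.052],[.581,-.308,.004]]).round();print(n,P.tolist())
    u,v=P[0].astype(int); g=cv2.cvtColor(c["img"],6)
    for r in range(v-24,v+30,2): print(r,"".join(" .:-=+*#%@"[min(9,int(x)//22)] for x in g[r,u-28:u+28]) if 0<=r<420 else "")
E
```

```text
[ 0.58015056 -0.30731407  0.18314543]
scene [[359.0, 170.0], [358.0, 184.0]]
146 +=++++++++==--::.     .. ...............................
148 =+====+++++++++++++=--::..  ...  .......................
150 ++++++==+==++=+++++++=++++==--:..   .................. .
152 +++=+++++==========+==++++++++++++==--:...  . ........ .
154 +++=+====+=======+++++==++++++++++=+++++++==---..   ....
156 +======++++========++++++++++++++++++++++++++++++++=--:.
158 =====++++++=======++++++++++++++++++=+==++++++++++++++++
160 -----=-::-=====++++++++=++++++++++++++++++++++==++++=+++
162 ::::::::-:-::::.. .-====++=++++====++++++++=++++++++===+
164 ..:.:::::::::::....:....-======++++++++++++++=++++++=+==
166 -:............:......:=*##+*##*++===++++++==+=++=+==++==
168 +====--::..... .-==*#%#**+******###**+==+++++++++=+=+=++
170 ++++++++=+====-=++=*%#==++-----=+=*##+=**-:-====++++++++
172 ++++++++++==-::-==+**##**++++++++*###+=---:-----::.-===+
174 =+++=++=-::::-==========+*#%#+*%#*==-===-:::::--:--:--::
176 =====:::::-==================++=-=======-:::::::::::::--
178 =-:::--=================================-::
[... 1607 characters left out ...]
++===+*#%%#*+===--::::-::----
219 =========--::::-+*+=*#%%##****##%%####*+=--::::::...----
221 =========----::-=++**######%%%%%%#+=+**+=--::::::...:---
223 ==============-----------====+++******++===--::::..::---
225 ============================================-::::..:----
227 ===========================================--::::..:::::
229 ==============================================-:...:::..
231 =============================================-::..:::::.
233 ============================================-:::..:---:.
235 ===========================================-:::...:----:
237 ----======================================-::::...:-----
239 ===-==========--====-====================-:::::..::-----
```

The block is upright in the middle of the tray with its top at the predicted pixel, and the gripper is clear.

```bash
python3 -c "
from workcell import bot
print(bot.job_done())"
```

```text
the job is handed in; nothing more can be done
None
```

The gauge is fully home in block b with its collar on the bush, and block a stands upright in the reject tray; I took it as the narrow one because the gauge went right through b, and never tried the gauge in it.

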